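Hold a loose bead in its tray up to the close-up camera

ROBOT

A 7-joint arm with a two-finger parallel gripper is mounted at the origin on the work surface; the furniture and walls round the work are solid. World frame = base frame: x ahead of the robot, y to its left, z up, the work surface at z = 0. Lengths are in mm, angles in rad, forces in N, time in s.
With the tool pointing down it reaches from about 400 to 875 mm from the base axis. Payload 4.4 kg.
Tool frame: the origin (TCP) lies at the very end of the fingers, on their centre line; the grasp point (between the pads) lies 19 mm behind it; z points along the fingers, y is the direction in which the jaws open and shut (so a half turn about z gives the same grasp; the last joint's range is limited). The gripper opens to 85 mm and grips with 20 to 120 N. Pads are 22 mm wide; open, the fingers measure 114 mm over their backs; the gripper's body (76 mm by 85 mm) begins 54 mm behind the grasp point. The pads swing forward as they close: fully open they stand 13 mm farther back than shut.
Start: joints at [-1.254, 0.628, 0.038, 1.517, -0.027, 0.996, -0.02], TCP at [242.765, 602.978, 231.313] pointing down, gripper open.
Joint ranges: [-3.06, 3.06], [-0.37, 2.12], [-1.25, 1.32], [0.18, 2.47], [-1.1, 4.24], [0.23, 1.98], [-2.94, 2.94]. Speed limits (rad/s): [2.57, 2.57, 3.14, 3.14, 3.14, 3.14, 3.14].

INTERFACE

Orientations are given as [roll, pitch, yaw] about the fixed x, y, z axes, in that order (R = Rz(yaw) Ry(pitch) Rx(roll)).
In Python, from cell import read_state, get_image, finish_job gives the robot as it stands.
- The arm moves only by the tool carry_out, never from a script. Its argument "series" is a list that holds one entry, the list of rows, each a list of 7 numbers: the shift along the tool's x, y, z in cm, then the turn, a rotation vector about the tool's x, y, z in rad, then the finger opening in cm, from 0 to 8.54. In form: [[[x, y, z, wx, wy, wz, grip], ...]]. A call has 1 to 5 rows; each row is the pose to reach, as a shift and turn from the pose commanded when the call began, along the tool's axes at that moment; what a row does not reach only later rows make up. A row lasts 1/12 s, in which the tool goes at most 41.7 mm and 7.16 degrees, less where a joint would pass 70% of its speed; a pose out of reach is approached as far as the arm can. A call with a gripper value outside its range is refused whole. The fingers move at their own pace and stop on an object; the grip force is fixed at half the most. Time passes only in rows, so rows that repeat a pose let the fingers close. It gives the time, the measured TCP pose, the force and the opening at its end, in the units of the state.
- read_state(): the state, without advancing time (a new reading comes with each control period).
- get_image(name): name is "scene" or "top" or "wrist"; returns a dict with "img" (400x640x3 uint8, blue, green, red), "z_map" (400x640 float32, mm along the optical axis (not along the pixel's ray), 0 where there is no reading), "mtx" (3x3 intrinsics, pixels), "T" (4x4, takes a point from camera to world coordinates); the wrist camera has in their place "T_tool_cam" (4x4, takes a point from camera to tool coordinates, whose origin is the TCP and whose axes are the flange's). Camera axes: x right, y down, z forward; pixel columns grow to the right and rows downward; lengths in mm; the calibration is good to about 2 mm. A picture is of the moment at which its call begins: read the wrist's pose just before it.
- finish_job(): hands the job in, once; it reports no verdict.
The state is a dict: "clock": time; "qpos": joint angles; "qd": joint speeds; "tau": joint torques, N m; "eef_pos": TCP position; "tool_rot": TCP orientation; "force": force on the tool from outside, world axes, zero at the start; "torque": the same for the moment, N m; "width": finger opening in mm.
Only numpy, scipy, OpenCV 4.12 (cv2) and the standard library are available. Lean on these libraries where they do the work, as an engineer would, in place of code of your own. Each camera call takes 0.05 s, during which the arm holds its last target.

TASK

The little pail was left on the stage of the close-up camera: lift it off by its handle and stand it upright on the bench close beside the camera stand. Then pick up the viewing tray by its handle and carry it so that the loose bead never leaves its pocket and is not touched, and hold the bead up above the middle of the stage, level with the camera's lens. Finish there still holding the tray, level and still, resting on nothing; leave the wire spool by the wall and the box of chain where they are.

Things in the scene. Friction and masses are not known exactly. Their poses are not given: they have to be found in the camera images.
- station: Close-up camera stand, fixed: steel base plate, 96 mm wide, 10 mm thick, with a round stage at one end and a post with a black camera at the other. Origin on the bench under the middle of the stage, z up; the camera stands at +x and looks level towards -x. The plate runs from x = -48 to +163 mm; the post (x = 142 mm) is 168 mm high, its clamp knob sticks out 37 mm to -y.
- stage (a point): Middle of the round stage's flat grey top, 82 mm in diameter, 30 mm above the bench; axes as the station's.
- focus (a point): Point in the air where the camera is focused: straight above the middle of the stage, level with the middle of the lens (130 mm above the bench, 100 mm above the stage's top); axes as the station's.
- pail: Small open steel pail, 67 mm in diameter and 60 mm tall, about 0.22 kg, standing on the stage, with a stiff arched wire handle that does not fold, 119 mm tall in all. Origin in the middle of its underside, z up; the handle's arch lies in its y-z plane and is 74 mm wide.
- pail_grip (a point): Middle of the round wooden grip on top of the pail's handle, 112 mm above the pail's underside; the grip is 14 mm thick and 40 mm long, along the pail's y: pinch it across, along the pail's x. 45 mm of free height lie below the grip, above the pail's rim.
- tray: One-bead viewing tray, about 0.14 kg, loose on the bench: round steel pan, 60 mm in diameter, 11 mm tall, with a round pocket in its middle (34 mm wide, 5 mm deep, floor 6 mm above the underside) and a wooden handle on a cranked steel neck. Origin in the middle of the pan's underside, z up; the handle points to -x. The pan's weight pulls down in front of the grip: grip firmly.
- tray_grip (a point): Middle of the tray's wooden handle, 106 mm from the pan's middle along the tray's -x, 29 mm above the underside. The wood is 64 mm long along x, 13 mm thick (along y) and 18 mm high (20 to 38 mm above the underside): pinch it across, along the tray's y. Axes as the tray's.
- pocket (a point): Where the bead's centre is when it lies in the middle of the tray's pocket: 17 mm above the tray's underside. Axes as the tray's.
- bead_center (a point): Centre of the loose polished stone bead, a ball 22 mm in diameter, about 18 g, which lies in the tray's pocket and can roll about 8 mm to each side in it; it rolls out if the tray is tipped far or jerked.
- bead: The bead itself (origin at its underside as it starts; it turns as it rolls, so use bead_center).
- spool: Bystander: wire spool standing on its flange, 51 mm in diameter, 47 mm tall. Origin in the middle of its underside.
- chain_box: Bystander: open clear two-cell box of gilt chain, 90x59x24 mm. Origin in the middle of its underside.
- lens (a point): Middle of the camera's lens, 84 mm from the stage's axis and 130 mm above the bench; a ring light 54 mm in diameter surrounds it. The camera behind is 46 mm wide, its top 152 mm high. Axes as the station's.
Mind the look-alikes: they are no part of the job. What is shaped like the pail but pink is not meant.

How it is judged:
By the outcome, as a careful person would: the job done as asked, in the order asked, and still so for the second after the job is handed in, while the arm keeps its last pose, push and grip.
It also fails if it takes over 64 s, if anything falls off the work surface, if the arm or the gripper's body presses on something with over 40 N, if the wrist force passes 120 N, or if a joint passes its speed limit or range.

## Working session

There is one attempt and no reset: what is moved stays moved. The work goes in short steps, Python scripts to look and compute and a tool call to move; the robot and the scene stay as the last step left them, time stands still between calls to the robot, and variables do not carry over. Pictures are saved under pics/ and viewed, and the job is handed in when it is done.

Besides the shell and the picture viewer there is one more tool, called as name(argument=value, ...), one argument or row to a line, values as JSON. carry_out: Moves the arm, as the interface text tells. Its arguments: {"type":"object","properties":{"series":{"type":"array","items":{"type":"array","items":{"type":"array","items":{"type":"number"}}}}},"required":["series"]}

```bash
mkdir -p pics; ls
python3 - <<'E'
from cell import *
import cv2
s=read_state();print(s)
for n in ("scene","top","wrist"):
    d=get_image(n);cv2.imwrite(f"pics/a_{n}.png",d["img"])
    print(n,d["mtx"].tolist(),d.get("T",d.get("T_tool_cam")).round(3).tolist())
E
```

```text
pics
{'clock': 0.0, 'qpos': array([-1.25380856,  0.62934244,  0.03846053,  1.51836779, -0.02697952,
        0.99628423, -0.0199527 ]), 'qd': array([-0.00092556, -0.00028782, -0.0009066 , -0.0003823 ,  0.00117664,
       -0.00063994, -0.00108468]), 'tau': array([-8.93795077e-04, -5.63411701e+01,  1.22587178e+00, -1.93439555e+01,
        1.10212711e-02,  1.03773750e-02,  9.01685723e-06]), 'eef_pos': array([242.53748291, 602.38734825, 230.39188256]), 'tool_rot': array([-3.13971006e+00,  5.26143470e-05,  2.75884836e+00]), 'force': array([ 0.67625153, -0.18476185, -0.50079258]), 'torque': array([ 0.00468847, -0.01302941,  0.03971025]), 'width': 85.39679794828412}
scene [[429.2706605650643, 0.0, 323.35580596509385], [0.0, 429.2706605650643, 197.97003447132678], [0.0, 0.0, 1.0]] [[0.875, -0.356, 0.327, 45.577], [-0.484, -0.641, 0.596, -683.843], [-0.002, -0.68, -0.734, 969.937], [0.0, 0.0, 0.0, 1.0]]
top [[475.67992402869453, 0.0, 314.4488581084043], [0.0, 475.67992402869453, 194.99143107831816], [0.0, 0.0, 1.0]] [[-0.012, -0.987, 0.163, 281.549], [-1.0, 0.009, -0.02, 5.209], [0.018, -0.163, -0.986, 1136.658], [0.0, 0.0, 0.0, 1.0]]
wrist [[353.0956901132907, 0.0, 321.90443627115735], [0.0, 353.0956901132907, 200.37891135336338], [0.0, 0.0, 1.0]] [[-0.001, -0.946, -0.323, 82.856], [1.0, -0.001, -0.001, 0.415], [0.0, -0.323, 0.946, -142.546], [0.0, 0.0, 0.0, 1.0]]
```

View pics/a_scene.png

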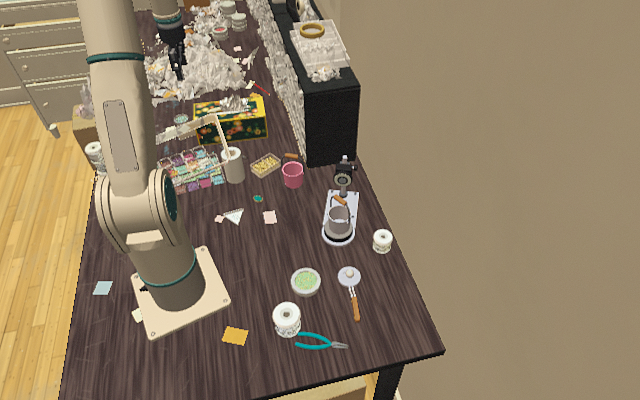

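View pics/a_top.png

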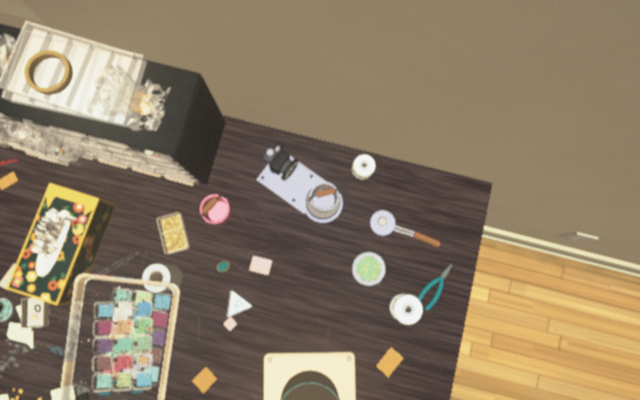

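View pics/a_wrist.png

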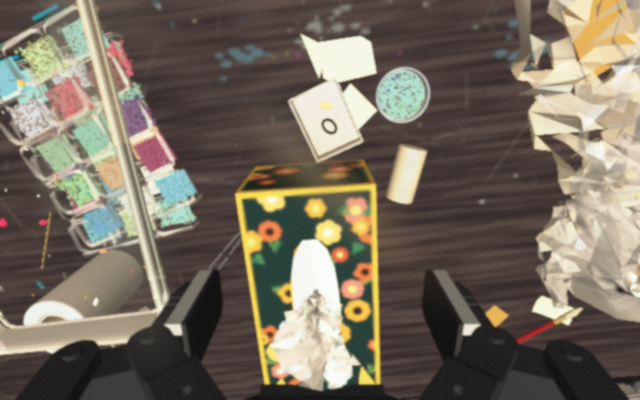

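The scene view shows the steel pail on the stage at (338,220), with the camera at (343,175). The tray is at (349,277) with its handle at (355,308), the spool by the wall at (382,240) and the chain box at (265,165). The top view shows the same layout: pail (323,203), tray pan (383,223). I'll measure them next.

```bash
cat > h.py <<'E'
import numpy as np, cv2
from cell import *
from scipy.spatial.transform import Rotation as R
def cloud(d,T=None):
    T=d["T"] if T is None else T
    z=d["z_map"];K=d["mtx"];v,u=np.mgrid[0:z.shape[0],0:z.shape[1]]
    p=np.stack([(u-K[0,2])/K[0,0]*z,(v-K[1,2])/K[1,1]*z,z],-1)
    w=p@T[:3,:3].T+T[:3,3]; w[z<=0]=np.nan
    return w
def toolT(s):
    T=np.eye(4);T[:3,:3]=R.from_euler('xyz',s["tool_rot"]).as_matrix();T[:3,3]=s["eef_pos"];return T
def proj(d,P,T=None):
    T=d["T"] if T is None else T
    c=(np.atleast_2d(P)-T[:3,3])@T[:3,:3]; q=c@d["mtx"].T; return q[:,:2]/q[:,2:]
def ray(d,u,v,z,T=None):
    T=d["T"] if T is None else T
    r=T[:3,:3]@np.linalg.inv(d["mtx"])@[u,v,1]; return T[:3,3]+r*(z-T[2,3])/r[2]
E
python3 - <<'E'
from h import *
d=get_image("top");e=get_image("scene")
w=cloud(d);x=cloud(e)
np.savez("c0.npz",w=w,x=x,ti=d["img"],si=e["img"])
for n,(u,v) in dict(pail=(323,203),plate=(290,187),cam=(283,165),pan=(383,223),hand=(428,240),spool=(363,166),box=(173,232),bench=(340,240)).items(): print(n,w[v,u].round(1))
a=cv2.resize(d["img"][130:270,240:460],None,fx=3.6,fy=3.6,interpolation=cv2.INTER_CUBIC)
cv2.imwrite("pics/b_top.png",a)
a=cv2.resize(e["img"][140:330,240:410],None,fx=3.1,fy=3.1,interpolation=cv2.INTER_CUBIC)
cv2.imwrite("pics/b_scene.png",a)
E
```

```text
pail [444.4 -36.6  33. ]
plate [487.4  41.3  10. ]
cam [510.7  51.8 144.5]
pan [ 396.8 -177.4   24.8]
hand [ 355.  -278.9   36. ]
spool [ 540.3 -137.5   -1.2]
box [381.7 316.5  13.1]
bench [359.4 -76.9   2.9]
```

View pics/b_top.png

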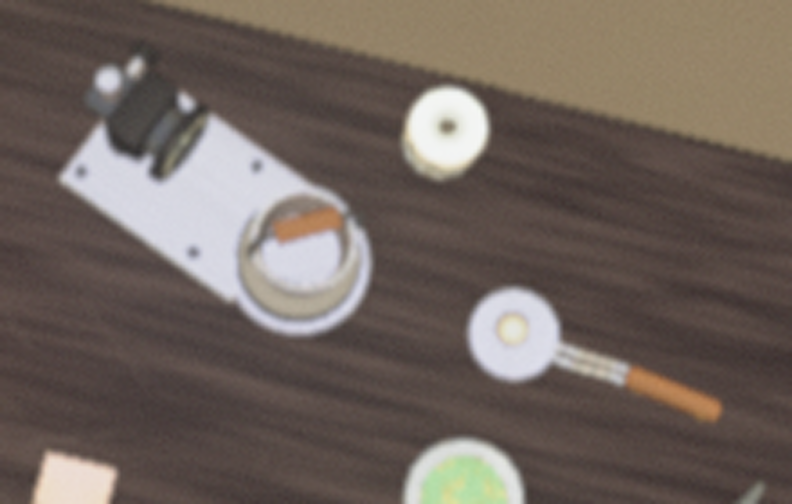

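View pics/b_scene.png

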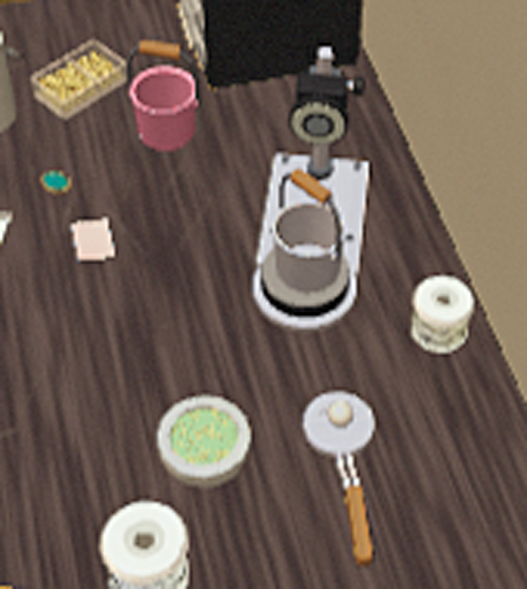

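Run:
```python
from h import *
for n in("top","scene"):
    d=get_image(n);w=cloud(d);I=d["img"];hsv=cv2.cvtColor(I,cv2.COLOR_BGR2HSV)
    H,S,V=[hsv[...,i].astype(int) for i in range(3)]
    reg=(w[...,0]>300)&(w[...,0]<620)&(w[...,1]>-340)&(w[...,1]<160)
    wood=(reg&(H>4)&(H<20)&(S>120)&(V>110)).astype(np.uint8)
    k,l,st,c=cv2.connectedComponentsWithStats(wood)
    for i in range(1,k):
        if st[i,4]<15: continue
        m=l==i; v,u=np.nonzero(m)
        zz=np.nanmedian(w[m][:,2]); r=cv2.minAreaRect(np.stack([u,v],1).astype(np.float32))
        print(n,"wood",c[i].round(1),st[i,4],"z",zz.round(1),"mean",np.nanmedian(w[m],0).round(1),"zr",np.nanpercentile(w[m][:,2],[5,95]).round(1))
        for z in (142,29):
            P=np.array([ray(d,a,b,z)[:2] for a,b in zip(u,v)]);cc=P.mean(0);ev,E=np.linalg.eigh(np.cov((P-cc).T));q=(P-cc)@E
            print("   at z",z,cc.round(1),"axis deg",np.degrees(np.arctan2(E[1,1],E[0,1])).round(1),"len",np.ptp(q,axis=0).round(1))
    br=(reg&(V>150)&(S<70)).astype(np.uint8)
    k,l,st,c=cv2.connectedComponentsWithStats(br)
    for i in range(1,k):
        if st[i,4]<60: continue
        m=l==i;v,u=np.nonzero(m);print(n,"bright",c[i].round(1),st[i,:].tolist(),np.nanmedian(w[m],0).round(1))
```

```text
top wood [325.5 191.7] 56 z 149.6 mean [450.7 -38.8 149.6] zr [146.9 152.1]
   at z 142 [452.5 -38.2] axis deg 105.5 len [ 9.4 34.5]
   at z 29 [471.9 -43.2] axis deg 105.5 len [10.5 38.4]
top wood [427.1 239.1] 163 z 37.8 mean [ 357.1 -277.9   37.8] zr [ 6.5 41.5]
   at z 142 [ 349.7 -249.7] axis deg 66.2 len [13.8 54.7]
   at z 29 [ 357.5 -278.6] axis deg 66.2 len [15.4 60.9]
top bright [363.3 166. ] [352, 154, 24, 25, 456] [ 529.5 -132.5   46.8]
top bright [303.5 192.3] [257, 162, 86, 61, 2497] [474.4   7.2  12.5]
top bright [386.5 224. ] [370, 210, 45, 27, 632] [ 393.8 -183.1   11.7]
top bright [368.2 258.9] [353, 252, 32, 13, 293] [ 313.5 -141.4   19.1]
top bright [260.  261.7] [249, 255, 23, 12, 204] [309.8 113.1   3.9]
scene wood [339.8 199.4] 59 z 146.9 mean [448.2 -39.9 146.9] zr [140.6 150.4]
   at z 142 [450.5 -36.8] axis deg 103.1 len [15.2 39.1]
   at z 29 [505.7  51.5] axis deg 103.1 len [17.2 44.4]
scene wood [355.3 308.8] 140 z 36.3 mean [ 354.9 -279.3   36.3] zr [27.4 39.6]
   at z 142 [ 319.5 -324.8] axis deg 65.8 len [13.5 58.4]
   at z 29 [ 356.9 -275.8] axis deg 
[... 282 characters left out ...]
4] zr [-750.5 -500.7]
   at z 142 [ 245.  -478.1] axis deg 46.7 len [ 2.1 25.9]
   at z 29 [ 272.3 -450. ] axis deg 46.7 len [ 2.4 29.5]
scene wood [356.1 397.5] 19 z -588.2 mean [ 384.5 -297.2 -588.2] zr [-604.9 -566.2]
   at z 142 [ 226.  -478.3] axis deg 148.1 len [ 5.7 14.7]
   at z 29 [ 250.7 -450.3] axis deg 148.1 len [ 6.5 16.7]
scene bright [340.6 215.7] [322, 189, 37, 57, 939] [474.9 -11.3  10.8]
scene bright [272.  215.8] [266, 210, 11, 14, 85] [309.6 113.6   2.9]
scene bright [382.  240.5] [373, 229, 20, 25, 375] [ 525.5 -141.9   43.9]
scene bright [349.1 277.7] [338, 266, 23, 32, 404] [ 394.6 -183.4   10.3]
scene bright [312.9 276.7] [303, 268, 18, 22, 179] [ 313.1 -137.6   18.8]
```

Run:
```python
from h import *
d=get_image("top");e=get_image("scene")
f=lambda u,v,z:ray(d,240+u/3.6,130+v/3.6,z)[:2].round(1)
g=lambda u,v,z:ray(e,240+u/3.1,140+v/3.1,z)[:2].round(1)
A,B=f(62,180,10),f(232,300,10);C,D=f(210,112,10),f(310,185,10)
print("edgeL",A,B,np.degrees(np.arctan2(*(A-B)[::-1])),"edgeR",C,D,np.degrees(np.arctan2(*(C-D)[::-1])))
A2,B2=g(275,155,10),g(265,222,10);C2,D2=g(370,162,10),g(358,255,10)
print("sceneL",A2,B2,np.degrees(np.arctan2(*(A2-B2)[::-1])),"R",C2,D2,np.degrees(np.arctan2(*(C2-D2)[::-1])))
# point-cloud
for n,i in(("top",d),("scene",e)):
    w=cloud(i);I=i["img"];hsv=cv2.cvtColor(I,cv2.COLOR_BGR2HSV)
    # stage: pts z 24..36 near
    pan=(hsv[...,2]>150)&(hsv[...,1]<70)&(np.hypot(w[...,0]-395,w[...,1]+180)<50)&(w[...,2]<20)
    m=pan.astype(np.uint8);v,u=np.nonzero(m);P=np.array([ray(i,a,b,11)[:2] for a,b in zip(u,v)],np.float32)
    q=P[np.hypot(*(P-P.mean(0)).T)<60]
    # robust: restrict to blob by opening
    m2=cv2.morphologyEx(m,cv2.MORPH_OPEN,np.ones((7,7),np.uint8));v,u=np.nonzero(m2);P=np.array([ray(i,a,b,11)[:2] for a,b in zip(u,v)],np.float32)
    print(n,"pan",cv2.minEnclosingCircle(P),P.mean(0))
    # camera body pts
    c=(w[...,2]>115)&(w[...,0]>420)&(w[...,0]<600)&(w[...,1]>0)&(w[...,1]<130)
    print(n,"cam pts",c.sum(),w[c].mean(0).round(1),np.percentile(w[c],[2,98],axis=0).round(0).tolist())
for c in [(305,330),(370,262),(300,334)]: print("stage edge",c,f(*c,30))
for c in [(255,285),(352,285),(305,326)]: print("stage edge s",c,g(*c,30))
```

```text
edgeL [505.3 120.2] [423.3   7.2] 54.032969698971094 edgeR [551.2  20.9] [500.5 -45.8] 52.760810249883214
sceneL [505. 117.] [453.   44.3] 54.42506393553441 R [582.9  62.7] [509.1 -33.5] 52.50631943745532
top pan ((397.02825927734375, -179.62648010253906), 32.25144958496094) [ 393.06268 -180.61984]
top cam pts 713 [519.4  57.4 148. ] [[486.0, 24.0, 125.0], [560.0, 90.0, 169.0]]
scene pan ((395.98919677734375, -180.70565795898438), 29.31037139892578) [ 389.86597 -186.08473]
scene cam pts 424 [513.8  48.3 143.5] [[483.0, 22.0, 117.0], [557.0, 82.0, 167.0]]
stage edge (305, 330) [400.7 -40.1]
stage edge (370, 262) [445.  -83.3]
stage edge (300, 334) [398.2 -36.8]
stage edge s (255, 285) [400.3 -31.9]
stage edge s (352, 285) [476.4 -74.1]
stage edge s (305, 326) [416.5 -93. ]
```

```bash
cat >> h.py <<'E'
def plan(target,yaw_deg,s=None,lin=38,ang=6.5,level=True):
    """rel. shift in tool axes [cm], rotvec"""
    s=s or read_state(); T=toolT(s); Rt=R.from_euler('xyz',[np.pi,0,np.radians(yaw_deg)]).as_matrix()
    dp=T[:3,:3].T@(np.array(target)-T[:3,3])/10; rv=R.from_matrix(T[:3,:3].T@Rt).as_rotvec()
    n=int(np.ceil(max(np.linalg.norm(dp)*10/lin,np.degrees(np.linalg.norm(rv))/ang)))
    print("clock",round(s["clock"],2),"pos",s["eef_pos"].round(1),"yaw",np.degrees(s["tool_rot"]).round(2),"w",round(s["width"],1),"F",s["force"].round(1))
    print("shift cm",dp.round(2),"rot",rv.round(4),"rows",n)
E
python3 - <<'E'
from h import *
z=np.load("c0.npz");
for n in"wx":
    w=z[n].reshape(-1,3);w=w[np.isfinite(w[:,0])]
    a=np.array([242,603]);b=np.array([451,-38]);L=np.linalg.norm(b-a);u=(b-a)/L
    t=(w[:,:2]-a)@u;o=(w[:,:2]-a)@[-u[1],u[0]]
    for k in range(0,750,50):
        m=(t>k)&(t<k+50)&(abs(o)<110)&(w[:,2]>-20)
        if m.any(): print(n,k,(a+u*k).round(0),m.sum(),np.percentile(w[m,2],[50,99.5]).round(0))
plan([451,-38,220],104.5)
E
```

```text
w 0 [242. 603.] 1888 [ 94. 256.]
w 50 [257. 555.] 2366 [ 94. 140.]
w 100 [273. 508.] 3295 [ 47. 160.]
w 150 [288. 460.] 2383 [  4. 162.]
w 200 [304. 413.] 1828 [  3. 153.]
w 250 [319. 365.] 1995 [  5. 143.]
w 300 [335. 318.] 2358 [  4. 134.]
w 350 [350. 270.] 1865 [ 2. 12.]
w 400 [366. 223.] 2012 [  3. 121.]
w 450 [381. 175.] 1965 [ 2. 94.]
w 500 [397. 128.] 1912 [ 2. 10.]
w 550 [412.  80.] 2078 [  3. 156.]
w 600 [428.  33.] 2155 [ 10. 158.]
w 650 [443. -15.] 1902 [ 11. 152.]
w 700 [459. -63.] 1754 [  2. 111.]
x 0 [242. 603.] 1882 [375. 480.]
x 50 [257. 555.] 924 [ 69. 346.]
x 100 [273. 508.] 1248 [ 59. 157.]
x 150 [288. 460.] 654 [ 24. 161.]
x 200 [304. 413.] 510 [  1. 151.]
x 250 [319. 365.] 836 [ 21. 141.]
x 300 [335. 318.] 1070 [  9. 131.]
x 350 [350. 270.] 619 [ 0. 67.]
x 400 [366. 223.] 985 [  2. 119.]
x 450 [381. 175.] 989 [ 1. 99.]
x 500 [397. 128.] 895 [0. 9.]
x 550 [412.  80.] 970 [  1. 160.]
x 600 [428.  33.] 1046 [ 10. 156.]
x 650 [443. -15.] 1280 [ 12. 149.]
x 700 [459. -63.] 1306 [  1. 127.]
clock 0.45 pos [242.7 602.9 231.2] yaw [-179.99   -0.    158.07] w 85.3 F [-0.1 -0.5 -0.5]
shift cm [-43.26 -51.68   1.13] rot [-2.00e-04  0.00e+00  9.35e-01] rows 18
```

carry_out(
  series=[
    [[-2.4,-2.87,0,0,0,0,8.5],[-4.8,-5.74,0,0,0,0,8.5],[-7.2,-8.6,0,0,0,0,8.5],[-9.6,-11.5,0,0,0,0,8.5],[-12,-14.3,0,0,0,0,8.5]],
  ],
)

```text
clock: 0.87
eef_pos: [300.9, 423.7, 231.4]
tool_rot: [3.141, 0.0, 2.759]
force: [0.7, 1.2, -0.5]
width: 85.4
```

carry_out(
  series=[
    [[-2.4,-2.87,0,0,0,0,8.5],[-4.8,-5.74,0,0,0,0,8.5],[-7.2,-8.6,0,0,0,0,8.5],[-9.6,-11.5,0,0,0,0,8.5],[-12,-14.3,0,0,0,0,8.5]],
  ],
)

```text
clock: 1.28
eef_pos: [358.9, 246.3, 231.6]
tool_rot: [3.141, 0.0, 2.759]
force: [2.3, -0.6, 0.6]
width: 85.0
```

carry_out(
  series=[
    [[-2.4,-2.87,0,0,0,0.1,8.5],[-4.8,-5.74,0,0,0,0.2,8.5],[-7.2,-8.6,0,0,0,0.3,8.5],[-9.6,-11.5,0,0,0,0.4,8.5],[-12,-14.3,0,0,0,0.5,8.5]],
  ],
)

```text
clock: 1.7
eef_pos: [416.8, 68.7, 231.7]
tool_rot: [3.141, 0.0, 2.254]
force: [1.4, 0.1, 0.2]
width: 85.1
```

Run:
```python
from h import *
plan([451,-38,225],104.5)
```

```text
clock 1.7 pos [416.8  68.7 231.7] yaw [1.7994e+02 1.0000e-02 1.2914e+02] w 85.1 F [1.4 0.1 0.2]
shift cm [-10.44  -4.08   0.67] rot [0.001 0.    0.43 ] rows 4
```

carry_out(
  series=[
    [[-2.6,-1.0,0.2,0,0,0.108,8.5],[-5.2,-2.0,0.4,0,0,0.215,8.5],[-7.8,-3.1,0.6,0,0,0.323,8.5],[-10.4,-4.1,0.7,0,0,0.43,8.5],[-10.4,-4.1,0.7,0,0,0.43,8.5]],
  ],
)

```text
clock: 2.12
eef_pos: [452.6, -41.6, 224.8]
tool_rot: [3.14, 0.004, 1.817]
force: [0.5, 0.4, 0.2]
width: 84.7
```

Run:
```python
from h import *
s=read_state();d=get_image("wrist");T=toolT(s)@d["T_tool_cam"];w=cloud(d,T)
cv2.imwrite("pics/c_w.png",d["img"]);np.savez("c1.npz",w=w)
hsv=cv2.cvtColor(d["img"],cv2.COLOR_BGR2HSV);H,S,V=[hsv[...,i].astype(int) for i in range(3)]
wood=((H>4)&(H<20)&(S>120)&(V>90)&(w[...,2]>120)&(w[...,2]<165)).astype(np.uint8)
k,l,st,c=cv2.connectedComponentsWithStats(wood)
for i in range(1,k):
    if st[i,4]<100: continue
    v,u=np.nonzero(l==i);P=np.array([ray(d,a,b,144,T)[:2] for a,b in zip(u,v)]);cc=P.mean(0);ev,E=np.linalg.eigh(np.cov((P-cc).T))
    print(c[i],st[i],np.nanmedian(w[l==i],0).round(1),cc.round(1),np.degrees(np.arctan2(E[1,1],E[0,1])),np.ptp((P-cc)@E,axis=0),np.nanpercentile(w[l==i][:,2],[2,50,98]))
plan([451,-38,225],104.5)
```

```text
[318.97297297 214.7347973 ] [310 192  20  40 592] [451.7 -44.2 148. ] [452.1 -45.4] 111.58081962332903 [13.9659498  29.00658544] [144.52892924 148.00578323 149.65192656]
clock 2.17 pos [451.6 -38.7 224.5] yaw [1.7996e+02 1.1000e-01 1.0446e+02] w 85.4 F [-0.1  0.4  0.1]
shift cm [ 0.08 -0.04 -0.05] rot [ 0.0008  0.0018 -0.0007] rows 1
```

View pics/c_w.png

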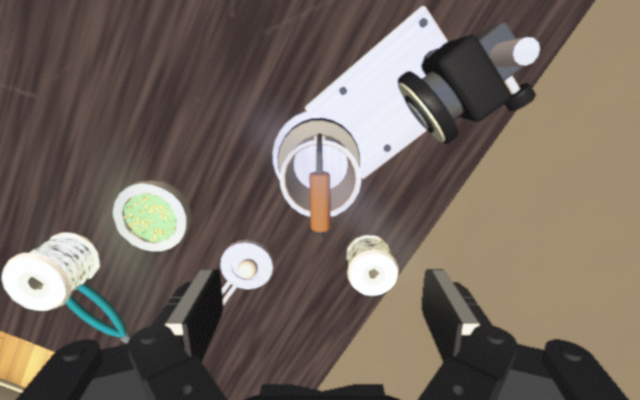

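The wrist view shows the pail's grip at (319,203), lined up with the tool's x. The camera is at (440,90), the tray pan at (246,265) and the spool at (372,265). The arm was still settling when I took it, so I'll repeat it at rest and fit the station and tray too.

Run:
```python
from h import *
s=read_state();d=get_image("wrist");T=toolT(s)@d["T_tool_cam"];w=cloud(d,T)
cv2.imwrite("pics/c_w2.png",d["img"])
hsv=cv2.cvtColor(d["img"],cv2.COLOR_BGR2HSV);H,S,V=[hsv[...,i].astype(int) for i in range(3)]
wood=((H>4)&(H<20)&(S>120)&(V>90)&(w[...,2]>120)&(w[...,2]<165)).astype(np.uint8)
k,l,st,c=cv2.connectedComponentsWithStats(wood)
for i in range(1,k):
    if st[i,4]<100: continue
    v,u=np.nonzero(l==i);P=np.array([ray(d,a,b,144,T)[:2] for a,b in zip(u,v)]);cc=P.mean(0);ev,E=np.linalg.eigh(np.cov((P-cc).T))
    print(c[i],st[i],np.nanmedian(w[l==i],0).round(1),cc.round(1),np.degrees(np.arctan2(E[1,1],E[0,1])),np.ptp((P-cc)@E,axis=0))
# plate edges in wrist image
f=lambda u,v,z:ray(d,u,v,z,T)[:2].round(1)
def edge(a,b):
    print(a,b,f(*a,10),f(*b,10),np.degrees(np.arctan2(*(f(*b,10)-f(*a,10))[::-1])))
edge((307,107),(424,7));edge((362,180),(420,135))
print("stage l/t",f(273,160,30),f(310,112,30),"pan",f(221,265,11),f(273,265,11),f(247,240,11),f(247,290,11))
for P in ([446.5,-39.9,30],): print(proj(d,P,T))
# pail rim: fit
print("rim", f(278,178,92),f(362,178,92),f(320,138,92),f(320,217,92))
a=cv2.resize(d["img"][0:300,200:540],None,fx=2,fy=2,interpolation=cv2.INTER_CUBIC)
cv2.imwrite("pics/c_w2z.png",a);print(s["clock"],s["eef_pos"])
```

```text
[319.45692308 217.32461538] [311 193  20  43 650] [451.3 -42.7 148. ] [451.7 -44.1] 111.38013211154023 [13.82647232 31.37272986]
(307, 107) (424, 7) [423.7  13.7] [505.1 124.7] 53.7461622625552
(362, 180) (420, 135) [497. -44.] [540.1  15.4] 54.03576559701661
stage l/t [403.9 -41.3] [427.8  11.6] pan [ 370.  -179.7] [ 427.2 -165. ] [ 392.9 -141.6] [ 404.6 -204.8]
[[315.97673478 169.23317321]]
rim [415.8 -39.4] [481.3 -22.6] [4.406e+02 1.000e-01] [456.9 -63.7]
2.1667 [451.58321981 -38.72627118 224.51821623]
```

View pics/c_w2z.png

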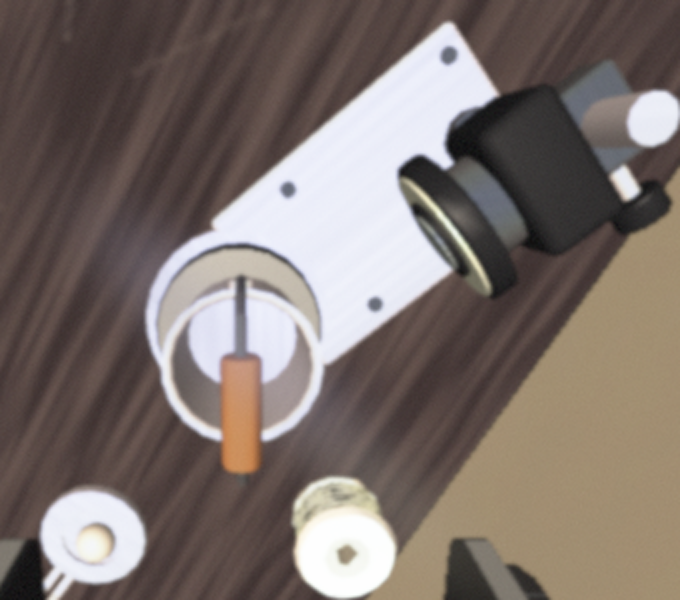

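carry_out(
  series=[
    [[0,0,2.5,0,0,0,5.5],[0,0,5,0,0,0,5.5],[0,0,7.5,0,0,0,5.5],[0,0,10.1,0,0,0,5.5],[0,0,10.1,0,0,0,5.5]],
  ],
)

```text
clock: 2.63
eef_pos: [447.8, -33.9, 120.1]
tool_rot: [-3.134, -0.003, 1.832]
force: [-0.6, -0.0, 0.1]
width: 55.1
```

Run:
```python
from h import *
plan([451,-38,123],104.5)
d=get_image("wrist");cv2.imwrite("pics/d_w.png",d["img"])
e=get_image("scene");cv2.imwrite("pics/d_s.png",cv2.resize(e["img"][120:300,240:440],None,fx=3,fy=3))
```

```text
clock 2.63 pos [447.8 -33.9 120.1] yaw [-179.59   -0.19  104.97] w 55.1 F [-0.6 -0.   0.1]
shift cm [-0.48  0.2  -0.29] rot [-0.0071 -0.0033  0.0081] rows 1
```

View pics/d_w.png

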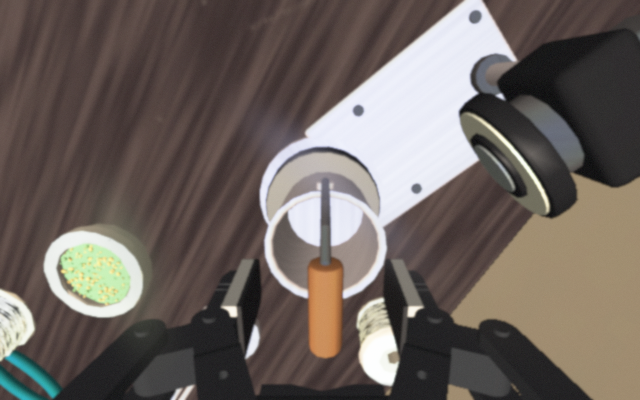

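View pics/d_s.png

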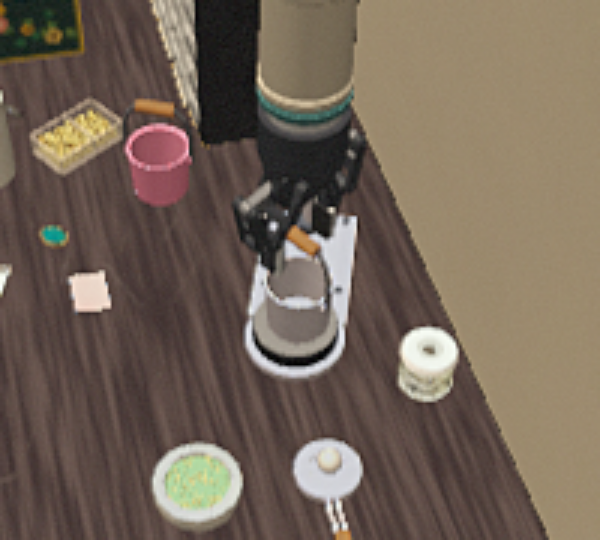

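Run:
```python
from h import *
plan([451,-38,123],104.5)
d=get_image("wrist");C=d["T_tool_cam"];print(proj(d,[[0,0,0],[0,0,-19],[20,0,-19],[-20,0,-19]],C).round(0))
plan([451,-38,123],104.5)
```

```text
clock 2.73 pos [450.2 -34.8 123.2] yaw [-1.7990e+02 -7.0000e-02  1.0489e+02] w 55.2 F [ 0.   0.6 -0.1]
shift cm [-0.33 -0.    0.02] rot [-0.0018 -0.0012  0.0068] rows 1
[[321. 272.]
 [321. 296.]
 [321. 252.]
 [321. 336.]]
clock 2.78 pos [451.2 -35.2 124.1] yaw [ 1.7996e+02 -1.0000e-02  1.0486e+02] w 55.2 F [-0.4  0.1 -0.3]
shift cm [-0.27 -0.09  0.11] rot [ 0.0006 -0.0003  0.0063] rows 1
```

carry_out(
  series=[
    [[-0.4,0.1,0.1,0,0,0,5.5],[-0.4,0.1,0.1,0,0,0,2.5],[-0.4,0.1,0.1,0,0,0,0.5],[-0.4,0.1,0.1,0,0,0,0.5],[-0.4,0.1,0.1,0,0,0,0.5]],
  ],
)

```text
clock: 3.2
eef_pos: [453.0, -39.5, 123.0]
tool_rot: [3.141, 0.0, 1.829]
force: [-1.7, -0.6, 6.3]
width: 12.0
```

carry_out(
  series=[
    [[0,0,0,0,0,0,0.5],[0,0,0,0,0,0,0.5],[0,0,0,0,0,0,0.5]],
  ],
)

```text
clock: 3.45
eef_pos: [453.0, -39.5, 123.0]
tool_rot: [3.141, 0.0, 1.829]
force: [-0.5, 1.1, 6.5]
width: 12.2
```

Run:
```python
from h import *
plan([451,-38,163],104.5)
d=get_image("wrist");cv2.imwrite("pics/e_w.png",d["img"])
```

```text
clock 3.45 pos [453.  -39.5 123. ] yaw [179.95   0.   104.78] w 12.2 F [-0.5  1.1  6.5]
shift cm [ 0.2  -0.15 -4.  ] rot [0.0009 0.0001 0.0048] rows 2
```

View pics/e_w.png

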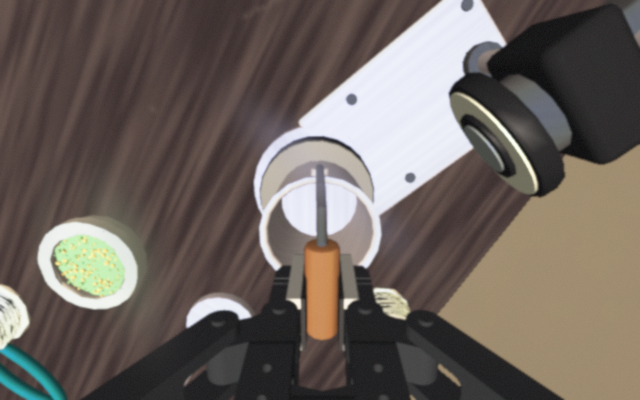

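The fingers hold the grip at (321,290) in this view, with the opening at 12 mm. Next I lift.

carry_out(
  series=[
    [[0,0,-0.5,0,0,0,0.5],[0,0,-1.5,0,0,0,0.5],[0,0,-2.7,0,0,0,0.5],[0,0,-4,0,0,0,0.5],[0,0,-5,0,0,0,0.5]],
  ],
)

```text
clock: 3.92
eef_pos: [452.7, -39.4, 173.2]
tool_rot: [3.142, 0.0, 1.829]
force: [0.3, 0.2, -1.2]
width: 12.5
```

Run:
```python
from h import *
plan([403,18,175],104.5)
d=get_image("wrist");cv2.imwrite("pics/f_w.png",d["img"])
e=get_image("scene");cv2.imwrite("pics/f_s.png",cv2.resize(e["img"][120:300,240:440],None,fx=3,fy=3))
```

```text
clock 3.92 pos [452.7 -39.4 173.2] yaw [179.99   0.   104.78] w 12.5 F [ 0.3  0.2 -1.2]
shift cm [ 6.82 -3.34 -0.18] rot [0.0001 0.     0.0049] rows 2
```

View pics/f_s.png

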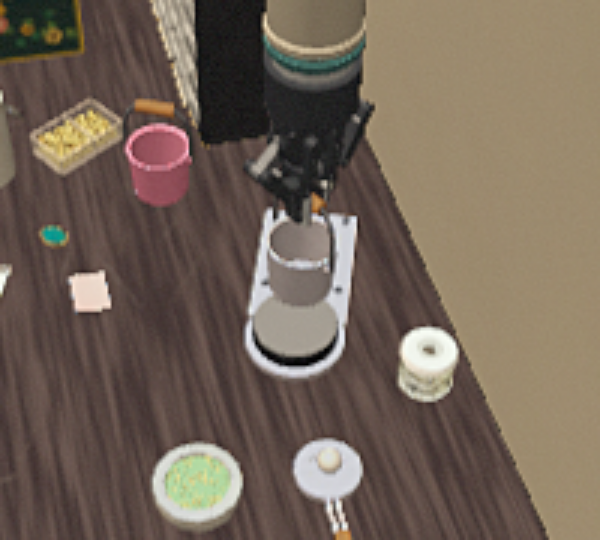

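View pics/f_w.png

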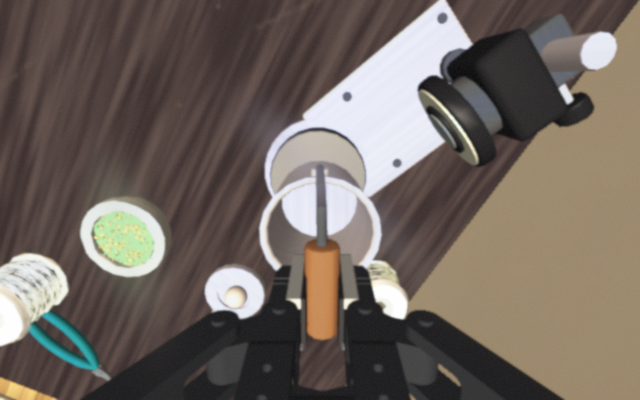

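carry_out(
  series=[
    [[1.3,-0.7,0,0,0,0,0.5],[3,-1.5,0,0,0,0,0.5],[5,-2.4,0,0,0,0,0.5],[6.8,-3.3,0,0,0,0,0.5],[8.5,-2.9,0,0,0,0,0.5]],
  ],
)

```text
clock: 4.43
eef_pos: [398.9, 35.5, 171.5]
tool_rot: [-3.136, -0.001, 1.828]
force: [-0.3, -0.2, -1.7]
width: 12.3
```

Run:
```python
from h import *
plan([420,79,175],104.8)
```

```text
clock 4.43 pos [398.9  35.5 171.5] yaw [-1.7969e+02 -7.0000e-02  1.0473e+02] w 12.3 F [-0.3 -0.2 -1.7]
shift cm [ 3.67  3.14 -0.36] rot [-0.0053 -0.0013 -0.0013] rows 2
```

carry_out(
  series=[
    [[1.2,1.0,0,0,0,0,0.5],[2.5,2.1,0,0,0,0,0.5],[3.7,3.1,0,0,0,0,0.5],[3.7,3.1,2,0,0,0,0.5],[3.7,3.1,4,0,0,0,0.5]],
  ],
)

```text
clock: 4.85
eef_pos: [424.7, 80.5, 132.0]
tool_rot: [3.139, -0.0, 1.832]
force: [-0.1, -0.5, -2.0]
width: 12.2
```

Run:
```python
from h import *
plan([420,79,93],104.8)
d=get_image("wrist");cv2.imwrite("pics/g_w.png",d["img"])
plan([420,79,93],104.8)
```

```text
clock 4.85 pos [424.7  80.5 132. ] yaw [ 1.7984e+02 -1.0000e-02  1.0494e+02] w 12.2 F [-0.1 -0.5 -2. ]
shift cm [-0.03 -0.5   3.89] rot [ 0.0027 -0.0002  0.0024] rows 2
clock 4.9 pos [421.8  79.5 128.8] yaw [-179.73    0.    104.9 ] w 11.9 F [-0.6 -0.9 -3.9]
shift cm [-0.   -0.17  3.58] rot [-0.0048  0.      0.0017] rows 1
```

View pics/g_w.png

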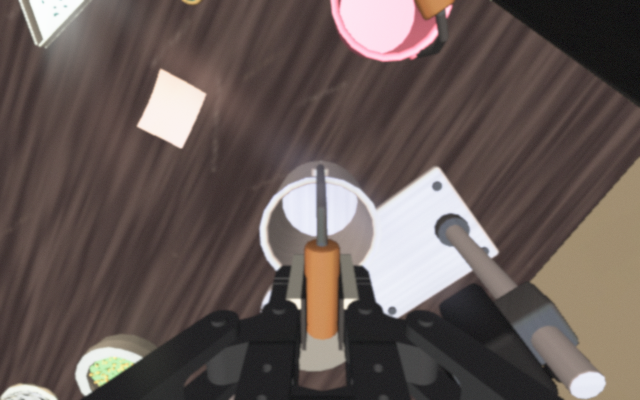

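carry_out(
  series=[
    [[0.3,-0.35,0,0,0,0,0.5],[0.3,-0.35,1.2,0,0,0,0.5],[0.3,-0.35,2.4,0,0,0,0.5],[0.3,-0.35,2.9,0,0,0,0.5],[0.3,-0.35,3.1,0,0,0,0.5]],
  ],
)

```text
clock: 5.32
eef_pos: [419.0, 80.9, 101.3]
tool_rot: [-3.141, -0.0, 1.828]
force: [-0.5, -0.4, -1.6]
width: 12.0
```

carry_out(
  series=[
    [[0,0,0,0,0,0,0.5],[0,0,0,0,0,0,0.5]],
  ],
)

```text
clock: 5.48
eef_pos: [419.8, 81.0, 101.9]
tool_rot: [3.141, -0.0, 1.828]
force: [-0.5, -0.1, -1.3]
width: 12.0
```

carry_out(
  series=[
    [[0,0,0.4,0,0,0,0.5],[0,0,0.7,0,0,0,0.5],[0,0,0.85,0,0,0,0.5],[0,0,0.85,0,0,0,0.5],[0,0,0.85,0,0,0,0.5]],
  ],
)

```text
clock: 5.9
eef_pos: [419.3, 80.9, 93.0]
tool_rot: [-3.141, -0.0, 1.829]
force: [-0.2, -0.3, 4.3]
width: 12.0
```

carry_out(
  series=[
    [[0,0,0,0,0,0,2.5],[0,0,0,0,0,0,5.5],[0,0,0,0,0,0,5.5],[0,0,0,0,0,0,5.5],[0,0,0,0,0,0,5.5]],
  ],
)

```text
clock: 6.32
eef_pos: [419.6, 81.1, 92.8]
tool_rot: [3.142, -0.0, 1.829]
force: [0.3, -0.7, -0.1]
width: 55.0
```

carry_out(
  series=[
    [[0,0,-1.5,0,0,0,5.5],[0,0,-4.5,0,0,0,5.5],[0,0,-8,0,0,0,5.5],[0,0,-11,0,0,0,5.5],[0,0,-11,0,0,0,8.5]],
  ],
)

```text
clock: 6.73
eef_pos: [422.7, 81.4, 207.3]
tool_rot: [3.132, -0.0, 1.829]
force: [1.3, 0.9, 0.3]
width: 65.8
```

Run:
```python
from h import *
get_image("wrist")
d=get_image("scene");cv2.imwrite("pics/h_s.png",cv2.resize(d["img"][120:300,240:440],None,fx=3,fy=3))
s=read_state();d=get_image("wrist");cv2.imwrite("pics/h_w.png",d["img"]);print(s["eef_pos"])
plan([357,-277,150],67)
```

```text
[420.06739603  81.46933378 203.70573687]
clock 6.88 pos [419.1  81.3 202.7] yaw [ 1.7999e+02 -2.0000e-02  1.0481e+02] w 84.6 F [-0.3  0.2 -0.4]
shift cm [-33.05 -15.17   5.26] rot [-0.000e+00 -4.000e-04  6.599e-01] rows 10
```

View pics/h_s.png

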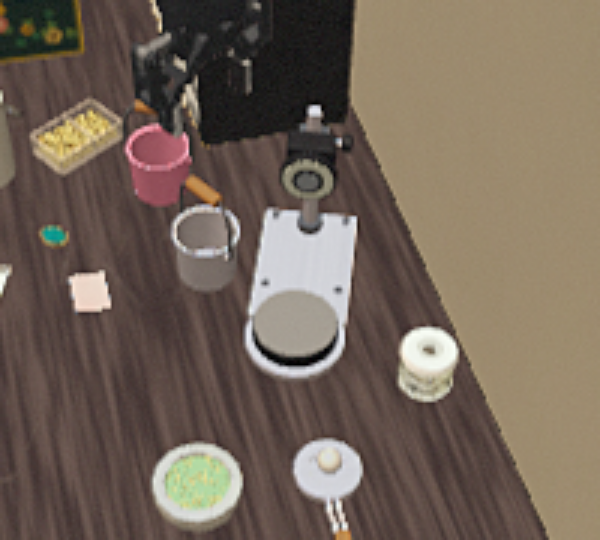

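View pics/h_w.png

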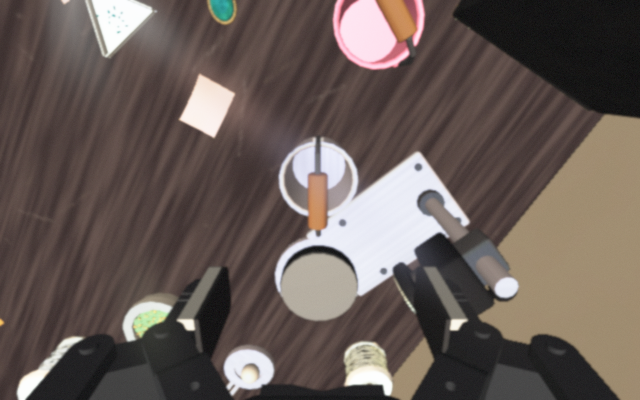

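The pail stands upright at (318,185) in the wrist view, clear of the plate, and the bare stage is at (318,280). Next I fly to the tray, turning 38° on the way.

carry_out(
  series=[
    [[-3.3,-1.5,0,0,0,0,8.5],[-6.6,-3.0,0,0,0,0,8.5],[-9.9,-4.5,0,0,0,0,8.5],[-13.2,-6.1,0,0,0,0,8.5],[-16.5,-7.6,0,0,0,0,8.5]],
  ],
)

```text
clock: 7.3
eef_pos: [386.2, -99.0, 201.4]
tool_rot: [-3.138, -0.001, 1.829]
force: [0.7, 0.1, -0.8]
width: 85.2
```

carry_out(
  series=[
    [[-3.3,-1.5,0,0,0,0.11,8.5],[-6.6,-3.0,0,0,0,0.22,8.5],[-9.9,-4.5,0,0,0,0.33,8.5],[-13.2,-6.1,0,0,0,0.44,8.5],[-16.5,-7.6,0,0,0,0.55,8.5]],
  ],
)

```text
clock: 7.72
eef_pos: [354.9, -277.8, 201.3]
tool_rot: [-3.138, -0.001, 1.273]
force: [0.1, -0.3, -1.2]
width: 84.9
```

carry_out(
  series=[
    [[0,0,0,0,0,0.11,8.5],[0,0,0,0,0,0.11,8.5],[0,0,0,0,0,0.11,8.5],[0,0,0,0,0,0.11,8.5]],
  ],
)

```text
clock: 8.05
eef_pos: [356.5, -275.0, 201.8]
tool_rot: [-3.139, -0.001, 1.173]
force: [-0.1, -1.1, -0.2]
width: 85.1
```

Run:
```python
from h import *
s=read_state();d=get_image("wrist");T=toolT(s)@d["T_tool_cam"];w=cloud(d,T);cv2.imwrite("pics/i_w.png",d["img"]);print(s["eef_pos"],read_state()["eef_pos"])
for n in("top","scene"):
    e=get_image(n);cv2.imwrite(f"pics/i_{n}.png",cv2.resize(e["img"][130:270,240:460] if n=="top" else e["img"][140:330,200:410],None,fx=3,fy=3,interpolation=cv2.INTER_CUBIC))
plan([357,-277,150],67)
```

```text
[ 356.46120238 -274.99425143  201.75902354] [ 356.7636895  -274.99602747  202.02929582]
clock 8.2 pos [ 357.  -275.4  202.5] yaw [-1.7996e+02 -5.0000e-02  6.7180e+01] w 84.9 F [-0.5  0.8 -0.3]
shift cm [-0.15  0.06  5.25] rot [-0.0008 -0.0008  0.0031] rows 2
```

View pics/i_w.png

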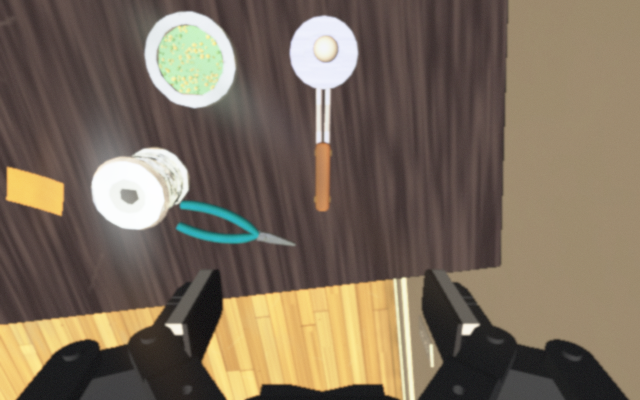

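View pics/i_top.png

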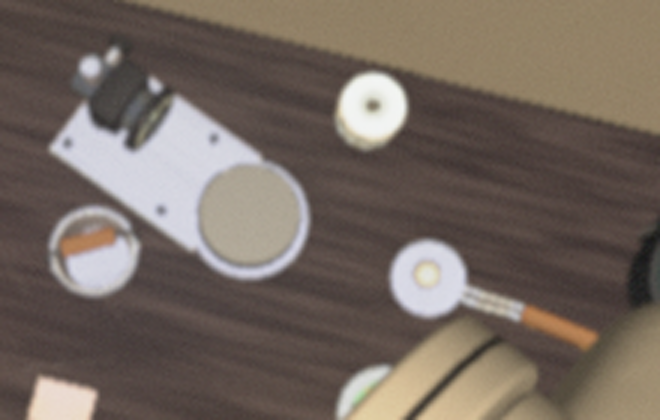

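View pics/i_scene.png

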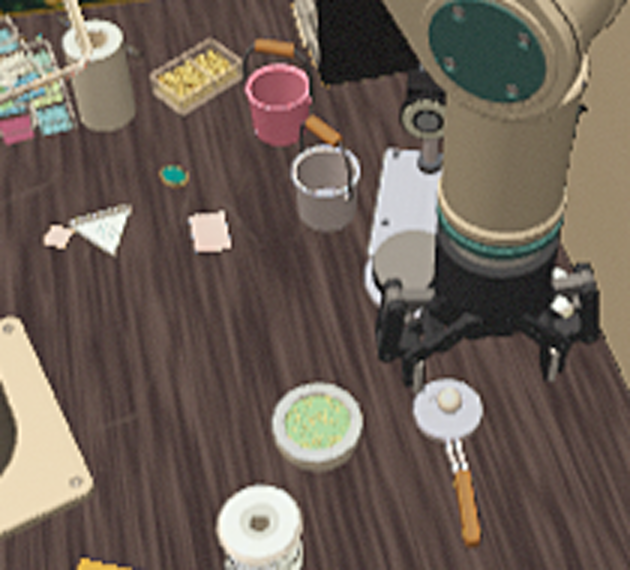

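Run:
```python
from h import *
s=read_state();d=get_image("wrist");T=toolT(s)@d["T_tool_cam"];f=lambda u,v,z:ray(d,u,v,z,T)[:2]
I=d["img"];hsv=cv2.cvtColor(I,cv2.COLOR_BGR2HSV);H,S,V=[hsv[...,i].astype(int) for i in range(3)]
m=((H>4)&(H<20)&(S>110)&(V>80));m[:,:300]=0;m[:,345:]=0;m[240:]=0;m[:120]=0
v,u=np.nonzero(m);print("wood px",u.min(),u.max(),v.min(),v.max(),m.sum())
P=np.array([f(a,b,35) for a,b in zip(u,v)]);cc=P.mean(0);ev,E=np.linalg.eigh(np.cov((P-cc).T));print("grip",cc.round(1),np.degrees(np.arctan2(E[1,1],E[0,1])).round(1),np.ptp((P-cc)@E,axis=0).round(1))
m=((V>140)&(S<90));m[:,:285]=0;m[:,365:]=0;m[90:]=0;m=cv2.morphologyEx(m.astype(np.uint8),cv2.MORPH_OPEN,np.ones((9,9)))
cn=max(cv2.findContours(m,0,1)[0],key=cv2.contourArea);Q=np.array([f(*p[0],10) for p in cn],np.float32);print("pan",cv2.minEnclosingCircle(Q), cv2.fitEllipse(Q))
pc=np.array(cv2.fitEllipse(Q)[0]);dv=pc-cc;print("dist",np.linalg.norm(dv),"yaw",np.degrees(np.arctan2(dv[1],dv[0])))
bd=f(326,48,17);print("bead",bd)
plan([*cc,150],66.5)
# stage
e=get_image("top");I=e["img"];hsv=cv2.cvtColor(I,cv2.COLOR_BGR2HSV);H,S,V=[hsv[...,i].astype(int) for i in range(3)]
w=cloud(e)
print("disc px hsv",hsv[130+215//3,240+248//3],"rim",hsv[130+272//3,240+250//3])
m=(V>110)&(S>25)&(S<110);m&=(np.hypot(w[...,0]-446,w[...,1]+38)<60)
m=cv2.morphologyEx(m.astype(np.uint8),cv2.MORPH_OPEN,np.ones((5,5)))
cn=max(cv2.findContours(m,0,1)[0],key=cv2.contourArea);Q=np.array([ray(e,*p[0],30)[:2] for p in cn],np.float32);print("stage top",cv2.fitEllipse(Q),cv2.minEnclosingCircle(Q))
img=e["img"].copy();cv2.drawContours(img,[cn],-1,(0,0,255),1);cv2.imwrite("pics/j_top.png",cv2.resize(img[130:270,240:460],None,fx=3,fy=3))
I=cv2.imread("pics/h_w.png");T2=np.eye(4);T2[:3,:3]=R.from_euler('xyz',np.radians([180,0,104.81])).as_matrix();T2[:3,3]=[420.07,81.47,203.7];T2=T2@d["T_tool_cam"]
for a in [(281,283),(357,283),(318,247),(318,320)]: print("stage wrist",ray(d,*a,30,T2).round(1))
```

```text
wood px 313 330 142 210 1011
grip [ 356.9 -274.6] 66.5 [15.  63.7]
pan ((398.34808349609375, -178.19151306152344), 30.573366165161133) ((398.5221252441406, -177.94033813476562), (59.485164642333984, 59.693206787109375), 166.89865112304688)
dist 105.23782107284468 yaw 66.67733612853579
bead [ 403.03142305 -175.90658783]
clock 8.25 pos [ 357.  -275.7  202.7] yaw [-1.7998e+02 -4.0000e-02  6.7150e+01] w 85.1 F [-0.3 -0.6  0.3]
shift cm [ 0.09 -0.06  5.27] rot [-0.0004 -0.0007  0.0113] rows 2
disc px hsv [ 16  35 173] rim [120  18 213]
stage top ((448.7511901855469, -35.445892333984375), (73.10443115234375, 74.94467163085938), 69.4042739868164) ((448.99188232421875, -35.74690246582031), 38.30025863647461)
stage wrist [408.7 -39.5  30. ]
stage wrist [484.3 -19.6  30. ]
stage wrist [435.2   9.9  30. ]
stage wrist [456.9 -73.8  30. ]
```

View pics/j_top.png

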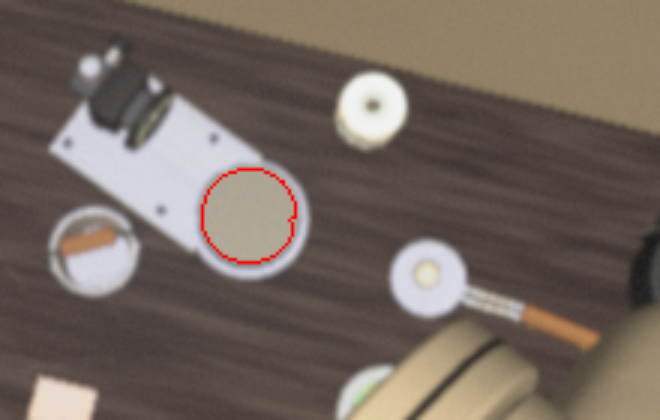

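carry_out(
  series=[
    [[0.9,-0.05,3.5,0,0,0.01,4.5],[0.9,-0.05,7,0,0,0.01,4.5],[0.9,-0.05,10.5,0,0,0.01,4.5],[0.9,-0.05,13.5,0,0,0.01,4.5],[0.9,-0.05,15.2,0,0,0.01,4.5]],
  ],
)

```text
clock: 8.72
eef_pos: [359.0, -267.0, 48.3]
tool_rot: [-3.139, -0.001, 1.16]
force: [0.5, -0.1, -0.5]
width: 45.0
```

carry_out(
  series=[
    [[0,0,0,0,0,0,4.5],[0,0,0,0,0,0,4.5],[0,0,0,0,0,0,4.5]],
  ],
)

```text
clock: 8.97
eef_pos: [360.3, -268.8, 51.7]
tool_rot: [3.14, 0.0, 1.159]
force: [-0.2, -1.1, 0.2]
width: 44.7
```

Run:
```python
from h import *
a=R.from_euler('z',66.6,degrees=True).apply([8,0,0])[:2]+[356.9,-274.6]
plan([*a,10],66.6)
d=get_image("wrist");cv2.imwrite("pics/k_w.png",d["img"]);print(proj(d,[[0,0,0],[0,0,-19]],d["T_tool_cam"]))
s=read_state();T=toolT(s)@d["T_tool_cam"]
I=d["img"];hsv=cv2.cvtColor(I,cv2.COLOR_BGR2HSV);H,S,V=[hsv[...,i].astype(int) for i in range(3)]
m=((H>4)&(H<20)&(S>110)&(V>80));m[:,:270]=0;m[:,370:]=0
k,l,st,c=cv2.connectedComponentsWithStats(m.astype(np.uint8));i=1+st[1:,4].argmax();m=l==i;print(st[i])
v,u=np.nonzero(m);P=np.array([ray(d,a,b,36,T)[:2] for a,b in zip(u,v)]);cc=P.mean(0);ev,E=np.linalg.eigh(np.cov((P-cc).T));print("grip",cc.round(1),np.degrees(np.arctan2(E[1,1],E[0,1])).round(1),np.ptp((P-cc)@E,axis=0).round(1))
```

```text
clock 8.97 pos [ 360.3 -268.8   51.7] yaw [1.7991e+02 3.0000e-02 6.6410e+01] w 44.7 F [-0.2 -1.1  0.2]
shift cm [ 0.13 -0.09  4.17] rot [ 0.0015  0.0004 -0.0033] rows 2
[[321.46679976 272.44599203]
 [321.4400636  296.49911047]]
[ 304  205   31  117 2973]
grip [ 357.8 -272.8] 66.7 [14.6 66.2]
```

View pics/k_w.png

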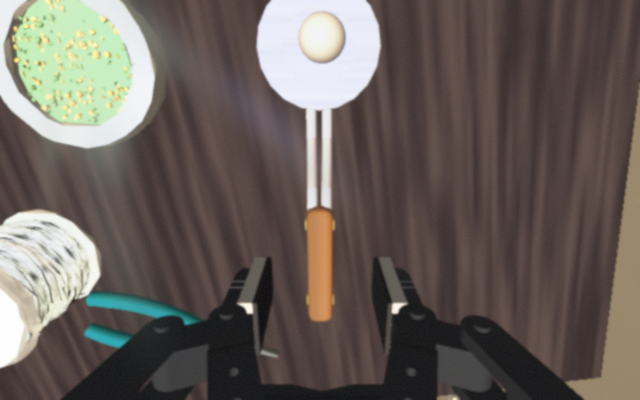

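Run:
```python
from h import *
s=read_state();d=get_image("wrist");T=toolT(s)@d["T_tool_cam"]
for p in [(278,354),(262,350),(205,318)]:
    q=ray(d,*p,5,T); print(p,q.round(1),"tool",(toolT(s)[:3,:3].T@(q-s["eef_pos"])).round(1))
print(s["eef_pos"])
```

```text
(278, 354) [ 298.3 -339.     5. ] tool [-89.2 -29.1  47. ]
(262, 350) [ 290.1 -331.8    5. ] tool [-85.8 -39.6  47. ]
(205, 318) [ 268.1 -294.5    5. ] tool [-60.4 -74.6  46.9]
[ 360.57958158 -268.88069209   52.03495166]
```

carry_out(
  series=[
    [[0.3,-0.05,1.5,0,0,0,4.5],[0.3,-0.05,3,0,0,0,4.5],[0.3,-0.05,3.8,0,0,0,4.5],[0.3,-0.05,4.1,0,0,0,4.5],[0.3,-0.05,4.1,0,0,0,4.5]],
  ],
)

```text
clock: 9.48
eef_pos: [361.1, -265.5, 10.2]
tool_rot: [3.141, 0.001, 1.159]
force: [0.3, -0.5, -0.4]
width: 44.7
```

carry_out(
  series=[
    [[0,0,0,0,0,0,3.5],[0,0,0,0,0,0,2.6],[0,0,0,0,0,0,2.2]],
  ],
)

```text
clock: 9.73
eef_pos: [361.1, -265.6, 10.5]
tool_rot: [3.14, 0.0, 1.159]
force: [-0.0, -0.3, 0.3]
width: 22.1
```

Run:
```python
from h import *
plan([361,-266,10],66.6)
d=get_image("wrist");cv2.imwrite("pics/l_w.png",d["img"])
```

```text
clock 9.73 pos [ 361.1 -265.6   10.5] yaw [1.7991e+02 1.0000e-02 6.6410e+01] w 22.1 F [-0.  -0.3  0.3]
shift cm [-0.04  0.01  0.05] rot [ 0.0016  0.0001 -0.0033] rows 1
```

View pics/l_w.png

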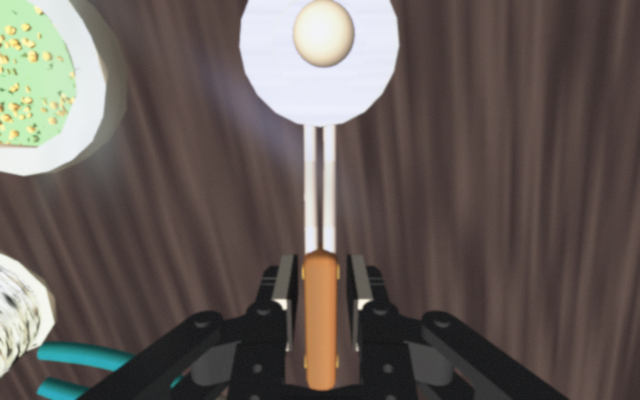

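The handle sits centred between the pads, with the bead in the pocket at (323,33). I'll close gently.

carry_out(
  series=[
    [[0,0,0,0,0,0,1.9],[0,0,0,0,0,0,1.7],[0,0,0,0,0,0,1.5],[0,0,0,0,0,0,1.3],[0,0,0,0,0,0,1.1]],
  ],
)

```text
clock: 10.2
eef_pos: [360.4, -265.4, 9.8]
tool_rot: [-3.141, -0.0, 1.159]
force: [-0.5, -0.6, 2.3]
width: 12.2
```

carry_out(
  series=[
    [[0,0,0,0,0,0,0.8],[0,0,0,0,0,0,0.4],[0,0,0,0,0,0,0.2],[0,0,0,0,0,0,0.2],[0,0,0,0,0,0,0.2]],
  ],
)

```text
clock: 10.62
eef_pos: [360.4, -265.4, 9.8]
tool_rot: [-3.142, 0.0, 1.159]
force: [-0.7, -0.9, 2.4]
width: 11.8
```

carry_out(
  series=[
    [[0,0,-0.1,0,0,0,0.2],[0,0,-0.25,0,0,0,0.2],[0,0,-0.5,0,0,0,0.2],[0,0,-0.8,0,0,0,0.2],[0,0,-1.2,0,0,0,0.2]],
  ],
)

```text
clock: 11.03
eef_pos: [360.4, -265.3, 22.0]
tool_rot: [-3.141, -0.0, 1.159]
force: [0.2, 0.5, -2.0]
width: 12.0
```

Run:
```python
from h import *
plan([361,-266,150],66.4)
d=get_image("wrist");cv2.imwrite("pics/m_w.png",d["img"])
w=cloud(d,toolT(read_state())@d["T_tool_cam"])
for v in range(5,125,15): print(v,w[v,[255,275,370,390],2].round(1))
d=get_image("scene");cv2.imwrite("pics/m_s.png",cv2.resize(d["img"][180:340,280:440],None,fx=3.5,fy=3.5))
```

```text
clock 11.03 pos [ 360.4 -265.3   22. ] yaw [-179.98   -0.     66.39] w 12.0 F [ 0.2  0.5 -2. ]
shift cm [ -0.04   0.08 -12.8 ] rot [-0.0003 -0.0001 -0.0001] rows 4
5 [24.2 23.6 24.2 22.9]
20 [23.1 23.6 23.2 23.8]
35 [22.8 17.6 21.5 23.8]
50 [23.4 18.5 22.8 22.2]
65 [24.  22.8 22.8 24. ]
80 [22.7 22.3 22.6 21.9]
95 [ 1.7 23.6 23.4  1.3]
110 [ 0.4 22.2  0.2  0.4]
```

View pics/m_w.png

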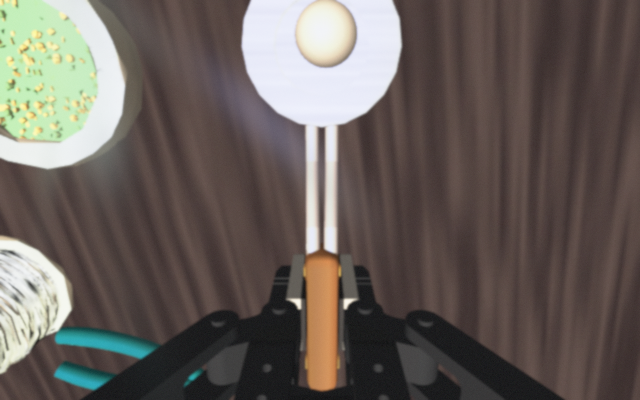

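View pics/m_s.png

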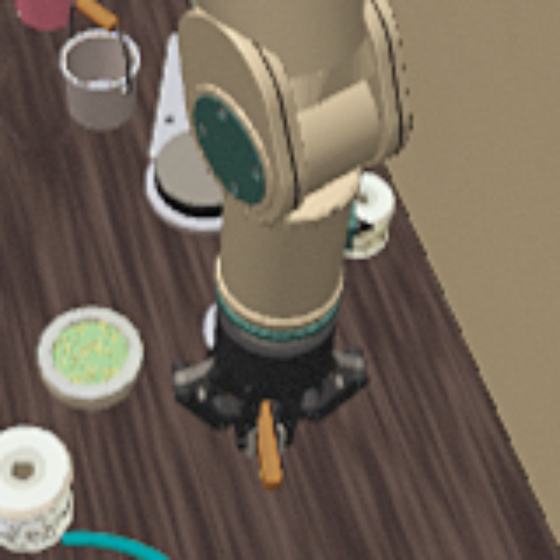

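The tray is up and level, with its rim at about 23 mm all round, and the bead is in the pocket at (326,33). I'll raise it slowly.

carry_out(
  series=[
    [[0,0,-0.4,0,0,0,0.2],[0,0,-1.2,0,0,0,0.2],[0,0,-2.2,0,0,0,0.2],[0,0,-3.3,0,0,0,0.2],[0,0,-4.4,0,0,0,0.2]],
  ],
)

```text
clock: 11.55
eef_pos: [360.3, -265.2, 66.4]
tool_rot: [-3.141, -0.0, 1.159]
force: [1.5, -0.2, -1.6]
width: 12.2
```

carry_out(
  series=[
    [[0,0,-1.1,0,0,0,0.2],[0,0,-2.2,0,0,0,0.2],[0,0,-3.4,0,0,0,0.2],[0,0,-4.5,0,0,0,0.2],[0,0,-5.2,0,0,0,0.2]],
  ],
)

```text
clock: 11.97
eef_pos: [360.6, -265.4, 118.8]
tool_rot: [3.141, 0.0, 1.159]
force: [1.2, 0.2, -1.4]
width: 12.1
```

carry_out(
  series=[
    [[0,0,-0.3,0,0,0,0.2],[0,0,-0.5,0,0,0,0.2],[0,0,-0.5,0,0,0,0.2]],
  ],
)

```text
clock: 12.22
eef_pos: [360.6, -265.2, 122.9]
tool_rot: [3.142, -0.0, 1.159]
force: [-0.3, 0.4, -1.5]
width: 12.1
```

Run:
```python
from h import *
plan([408,-125,123],66.4)
d=get_image("wrist");cv2.imwrite("pics/n_w.png",d["img"])
w=cloud(d,toolT(read_state())@d["T_tool_cam"])
for v in range(5,110,20): print(v,w[v,[255,275,370,390],2].round(1))
```

```text
clock 12.22 pos [ 360.6 -265.2  122.9] yaw [ 1.800e+02 -1.000e-02  6.641e+01] w 12.1 F [-0.3  0.4 -1.5]
shift cm [ 1.475e+01 -1.260e+00 -1.000e-02] rot [ 0.0001 -0.0001  0.0001] rows 4
5 [122.9 122.5 123.5 122.5]
25 [123.3 123.4 123.8 123.1]
45 [123.2 118.7 123.7 121.9]
65 [123.  123.2 123.5 123.2]
85 [1.232e+02 1.242e+02 1.239e+02 1.000e-01]
105 [ -1.  123.  122.8  -0.3]
```

View pics/n_w.png

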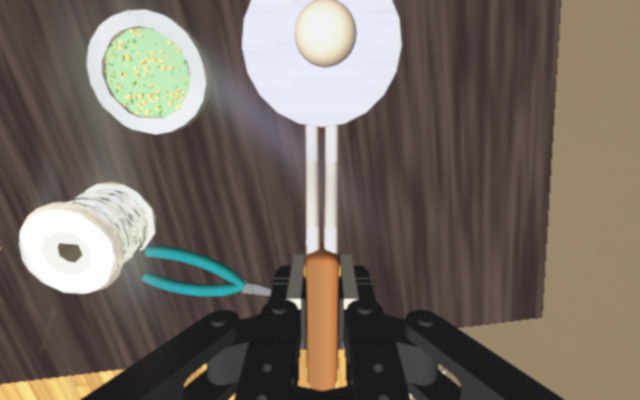

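carry_out(
  series=[
    [[0.3,0,-0.05,0,0,0,0.2],[0.9,-0.1,-0.05,0,0,0,0.2],[1.8,-0.2,-0.05,0,0,0,0.2],[2.9,-0.3,-0.05,0,0,0,0.2],[4.0,-0.4,-0.05,0,0,0,0.2]],
  ],
)

```text
clock: 12.68
eef_pos: [372.9, -225.7, 123.0]
tool_rot: [-3.141, -0.001, 1.159]
force: [1.0, -0.0, -0.9]
width: 12.4
```

carry_out(
  series=[
    [[1.2,-0.1,0,0,0,0,0.2],[2.4,-0.2,0,0,0,0,0.2],[3.6,-0.3,0,0,0,0,0.2],[4.8,-0.4,0,0,0,0,0.2],[6.0,-0.5,0,0,0,0,0.2]],
  ],
)

```text
clock: 13.1
eef_pos: [392.3, -168.4, 123.0]
tool_rot: [-3.141, -0.001, 1.16]
force: [-0.0, -0.1, -1.4]
width: 12.0
```

carry_out(
  series=[
    [[1.1,-0.1,0,0,0,0,0.2],[2.1,-0.2,0,0,0,0,0.2],[2.9,-0.2,0,0,0,0,0.2],[3.5,-0.3,0,0,0,0,0.2],[3.8,-0.3,0,0,0,0,0.2]],
  ],
)

```text
clock: 13.52
eef_pos: [404.8, -132.8, 123.1]
tool_rot: [-3.141, -0.0, 1.16]
force: [-0.2, -0.7, -1.8]
width: 11.8
```

carry_out(
  series=[
    [[0.2,0,0,0,0,0,0.2],[0.2,0,0,0,0,0,0.2],[0.2,0,0,0,0,0,0.2],[0.2,0,0,0,0,0,0.2]],
  ],
)

```text
clock: 13.85
eef_pos: [405.4, -132.8, 123.3]
tool_rot: [3.141, 0.0, 1.158]
force: [0.4, -0.1, -1.1]
width: 11.9
```

Run:
```python
from h import *
plan([408,-125,123],66.4)
d=get_image("wrist");cv2.imwrite("pics/o_w.png",d["img"])
T=toolT(read_state())@d["T_tool_cam"];w=cloud(d,T)
for v in range(5,110,20): print(v,w[v,[255,275,370,390],2].round(1))
print("pred focus px",proj(d,[[447.5,-35,130]],T))
print("bead",ray(d,325,33,130,T), w[33,325])
d=get_image("top");cv2.imwrite("pics/o_t.png",cv2.resize(d["img"][130:270,240:460],None,fx=3,fy=3))
d=get_image("scene");cv2.imwrite("pics/o_s.png",cv2.resize(d["img"][140:300,260:420],None,fx=3.5,fy=3.5))
```

```text
clock 13.85 pos [ 405.4 -132.8  123.3] yaw [1.7999e+02 2.0000e-02 6.6340e+01] w 11.9 F [ 0.4 -0.1 -1.1]
shift cm [ 0.82 -0.08  0.03] rot [ 0.0002  0.0003 -0.0011] rows 1
5 [123.5 123.8 123.8 123.2]
25 [124.1 124.5 123.4 123.3]
45 [124.1 119.7 124.4 124.1]
65 [124.  124.1 123.2 123. ]
85 [123.1 124.1 123.9   0.4]
105 [ -0.5 123.9 122.6   0.4]
pred focus px [[318.94133082   9.37276603]]
bead [446.45539797 -42.59764203 130.        ] [445.8442167  -43.74319203 141.31355558]
```

View pics/o_w.png

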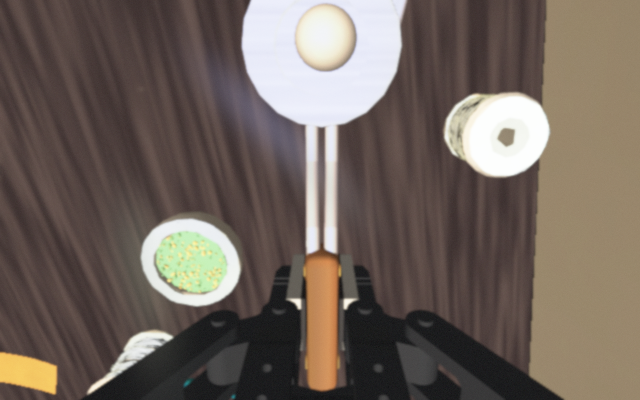

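View pics/o_t.png

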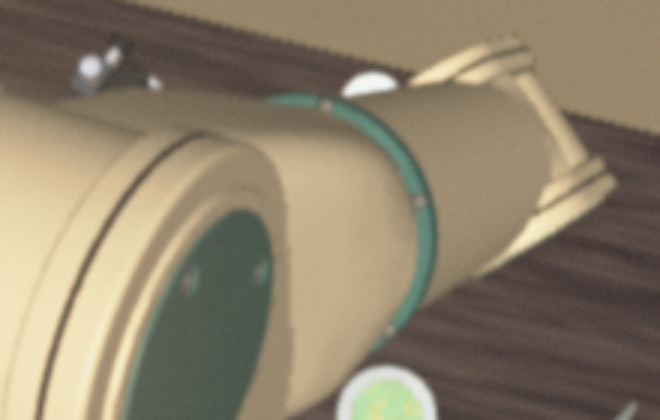

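View pics/o_s.png

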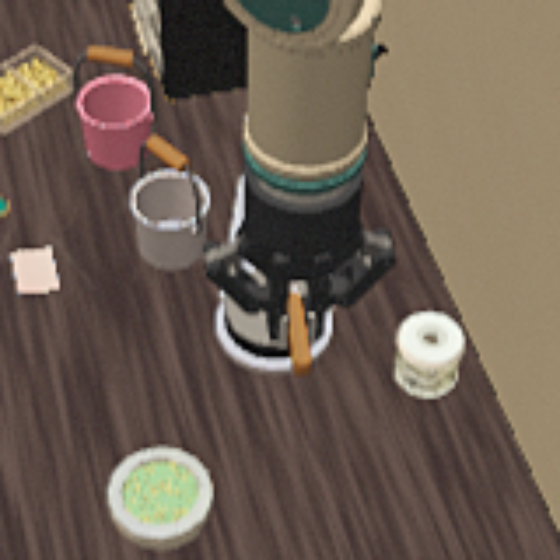

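Run:
```python
from h import *
d=get_image("wrist");t=get_image("top");e=get_image("scene")
def TT(p,y):
    T=np.eye(4);T[:3,:3]=R.from_euler('xyz',np.radians([180,0,y])).as_matrix();T[:3,3]=p;return T@d["T_tool_cam"]
print("c_w2",ray(d,422,117,130,TT([451.58,-38.73,224.52],104.46)).round(1))
print("e_w",ray(d,487,141,130,TT([453,-39.5,123],104.78)).round(1))
print("f_w",ray(d,448,124,130,TT([452.7,-39.4,173.2],104.78)).round(1))
print("top",ray(t,290,169.3,130).round(1)); print("scene",ray(e,342.3,179.7,130).round(1))
# stage disc on wrist h and scene h
I=cv2.imread("pics/h_w.png");hsv=cv2.cvtColor(I,cv2.COLOR_BGR2HSV);print(hsv[290,318],hsv[256,290])
H,S,V=[hsv[...,i].astype(int) for i in range(3)]
m=(abs(S-hsv[290,318][1])<20)&(abs(V-hsv[290,318][2])<25);m[:235]=0;m[325:]=0;m[:,:265]=0;m[:,375:]=0
m=cv2.morphologyEx(m.astype(np.uint8),cv2.MORPH_OPEN,np.ones((5,5)))
cn=max(cv2.findContours(m,0,1)[0],key=cv2.contourArea)
Q=np.array([ray(d,*p[0],30,TT([419.8,81.4,203.3],104.81))[:2] for p in cn],np.float32);print("stage wrist",cv2.fitEllipse(Q))
print("scene stage pts",[ray(e,240+a/3,120+b/3,30)[:2].round(1) for a,b in((252,322),(340,322),(296,290),(296,356))])
```

```text
c_w2 [500.4  36.3 130. ]
e_w [498.9  36.  130. ]
f_w [500.3  37.2 130. ]
top [504.4  37.4 130. ]
scene [500.   33.2 130. ]
[ 19  27 182] [117  26 207]
stage wrist ((447.0770568847656, -35.150718688964844), (76.58283996582031, 77.60981750488281), 99.02606201171875)
scene stage pts [array([412.5, -19.9]), array([484.5, -59.8]), array([468.3,  -6. ]), array([428.3, -74.3])]
```

Run:
```python
from h import *
s=read_state();d=get_image("wrist");T=toolT(s)@d["T_tool_cam"];w=cloud(d,T)
m=(w[...,2]>131)&(w[...,2]<145);m[120:]=0;v,u=np.nonzero(m);print(u.mean(),v.mean(),m.sum(),np.nanmax(w[m][:,2]))
b=ray(d,u.mean(),v.mean(),136,T)
P=w[m];A=np.c_[2*P,np.ones(len(P))];x=np.linalg.lstsq(A,(P**2).sum(1),rcond=None)[0];print("sphere",x[:3].round(1),np.sqrt(x[3]+(x[:3]**2).sum()).round(1))
mm=(w[...,2]>117)&(w[...,2]<128);mm[130:]=0;v,u=np.nonzero(mm);cn=max(cv2.findContours(mm.astype(np.uint8),0,1)[0],key=cv2.contourArea)
q=np.array([p[0] for p in cn]);q=q[(q[:,1]>3)&~((abs(q[:,0]-321)<20)&(q[:,1]>100))];Q=np.array([ray(d,*p,124,T)[:2] for p in q],np.float32)
f=cv2.fitEllipse(Q);print("pan",f)
dp=np.array([448,-35])-b[:2];print("bead",b.round(1),"z pan",np.nanmedian(w[mm][:,2]))
D=T=toolT(s)[:3,:3].T@[*dp,0];print("shift mm",D.round(1),s["eef_pos"].round(1))
```

```text
324.8632246376812 37.07608695652174 3312 142.81683473644557
sphere [445.7 -43.9 130.4] 10.5
pan ((443.6128234863281, -45.1442756652832), (58.17972946166992, 58.28266143798828), 71.66659545898438)
bead [445.6 -44.  136. ] z pan 123.50007430370478
shift mm [ 9.2 -1.4  0. ] [ 405.5 -132.5  123.3]
```

carry_out(
  series=[
    [[0.15,0,0,0,0,0,0.2],[0.4,-0.05,0,0,0,0,0.2],[0.65,-0.1,0,0,0,0,0.2],[0.85,-0.1,0,0,0,0,0.2],[0.95,-0.1,0,0,0,0,0.2]],
  ],
)

```text
clock: 14.62
eef_pos: [408.6, -122.6, 123.3]
tool_rot: [-3.141, -0.0, 1.159]
force: [-0.8, -0.6, -1.7]
width: 11.6
```

carry_out(
  series=[
    [[0,0,0,0,0,0,0.2],[0,0,0,0,0,0,0.2],[0,0,0,0,0,0,0.2],[0,0,0,0,0,0,0.2],[0,0,0,0,0,0,0.2]],
  ],
)

```text
clock: 15.03
eef_pos: [408.4, -123.3, 123.3]
tool_rot: [3.142, 0.0, 1.159]
force: [1.2, -0.1, -2.2]
width: 12.1
```

Run:
```python
from h import *
s=read_state();d=get_image("wrist");T=toolT(s)@d["T_tool_cam"];w=cloud(d,T)
m=(w[...,2]>131)&(w[...,2]<145);m[120:]=0
P=w[m];A=np.c_[2*P,np.ones(len(P))];x=np.linalg.lstsq(A,(P**2).sum(1),rcond=None)[0];print("sphere",x[:3].round(1),np.sqrt(x[3]+(x[:3]**2).sum()).round(1))
mm=(w[...,2]>117)&(w[...,2]<128);mm[130:]=0
P=w[mm];P=P[P[:,2]>121.5];c=np.linalg.lstsq(np.c_[P[:,:2]-P[:,:2].mean(0),np.ones(len(P))],P[:,2],rcond=None)[0];print("tilt deg",np.degrees(c[:2]).round(2),"rim z",c[2].round(1))
cn=max(cv2.findContours(mm.astype(np.uint8),0,1)[0],key=cv2.contourArea);q=np.array([p[0] for p in cn]);q=q[(q[:,1]>3)&~((abs(q[:,0]-321)<20)&(q[:,1]>100))];print("pan",cv2.fitEllipse(np.array([ray(d,*p,124,T)[:2] for p in q],np.float32))[0])
print(s["clock"],s["eef_pos"].round(1),np.degrees(s["tool_rot"]).round(2),s["force"].round(1),s["torque"].round(2),s["width"],abs(s["qd"]).max())
cv2.imwrite("pics/p_w.png",d["img"])
d=get_image("scene");cv2.imwrite("pics/p_s.png",cv2.resize(d["img"][120:300,220:420],None,fx=3.5,fy=3.3))
```

```text
sphere [448.6 -34.8 130.4] 10.5
tilt deg [-0.   -0.04] rim z 123.9
pan (446.5491638183594, -35.99187088012695)
15.0333 [ 408.4 -123.3  123.3] [180.     0.    66.38] [ 1.2 -0.1 -2.2] [-0.12  0.06 -0.06] 12.111157275803288 0.002502546315062404
```

View pics/p_w.png

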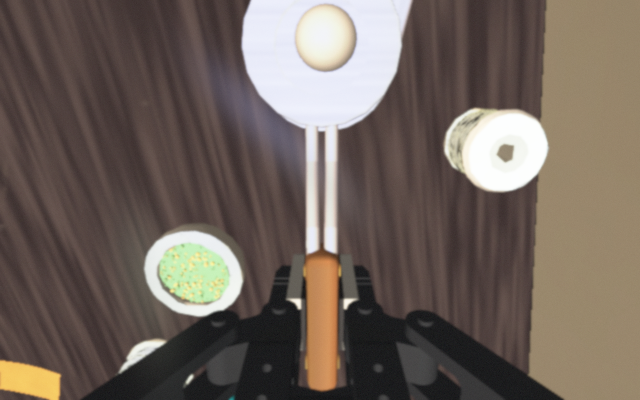

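View pics/p_s.png

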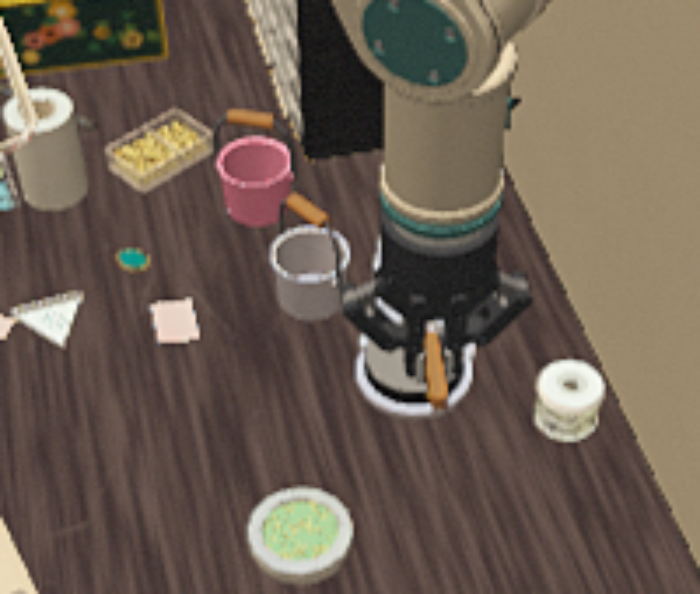

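The bead lies in its pocket at (326,37), at (448.6, −34.8, 130.4) against my focus estimate of (448, −35, 130). The tray is level and still, and the pail stands beside the stand. Handing in.

```bash
python3 -c "
from cell import *
print(finish_job())"
```

```text
the job is handed in; nothing more can be done
None
```

The job is done and handed in at about 15 s of the 64 s allowed. No verdict is reported.

- **Pail:** I lifted it off the stage by its wooden grip and stood it upright on the bench beside the camera stand. By my estimate it is about 1 cm clear of the plate, and it was still standing in the last picture.
- **Tray:** I gripped it by its handle and carried it slowly, and the bead was in its pocket in every picture taken on the way.
- **Final pose:** The bead's centre measured (448.6, −34.8, 130.4) mm, against my focus estimate of (448, −35, 130). The tray was level to within 0.1°, the arm was still, and the force on the tool was about 2.5 N, roughly the tray's weight.
- **Bystanders:** The spool by the wall and the chain box were not touched.

**Disagreement in the checks:** The measurements of the stage's middle did not fully agree. The top camera gave (448.8, −35.5), the wrist camera (447.1, −35.2) and the scene camera about (448, −40). Working back from the lens gave about (450, −32). The bead's sideways position over the stage is therefore sure only to about 3–5 mm.

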